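Mount the formed brackets with press-and-turn self-tapping screws

ROBOT

A 6-joint arm with a two-finger parallel gripper is mounted at the origin on the work surface; the furniture and walls round the work are solid. World frame = base frame: x ahead of the robot, y to its left, z up, the work surface at z = 0. Lengths are in m, angles in rad, forces in N, time in s.
With the tool pointing down it reaches from about 0.275 to 0.75 m from the base axis. Payload 10.2 kg.
Tool frame: the origin (TCP) lies midway between the tips of the shut fingers; the grasp point (between the pads) lies 19 mm behind it (env.hold_point_z is the distance from the TCP to the grasp point, in m); z points along the fingers, y is the line along which they close (so a half turn about z gives the same grasp; the last joint's range is limited). The gripper opens to 85 mm and grips with 20 to 120 N. Pads are 22 mm wide; open, the fingers measure 114 mm over their backs; the gripper's body (76 mm by 85 mm) begins 54 mm behind the grasp point. The pads swing forward as they close: fully open they stand 13 mm farther back than shut.
Start: joints at [-1.568, 0.313, 1.498, -0, 1.331, -0.223], TCP at [0.118, -0.512, 0.231] pointing down, gripper open.
Joint ranges: [-2.94, 2.94], [-0.97, 2.17], [0.19, 2.56], [-1.23, 4.37], [0.02, 3.11], [-2.88, 2.88]. Speed limits (rad/s): [2.39, 2.39, 3.01, 3.14, 3.14, 3.14].

INTERFACE

Orientations are given as a unit quaternion [x, y, z, w].
In Python, from bench import env, kinematics, monitor, eyes, job gives the robot as it stands. The module is installed in compiled form; this text tells all that it offers. Calls block until the motion is done:
- env.reach(position, orientation): joint-space move of the TCP to a pose.
- env.movel(position, velocity=0.15, frame=None, guard=None): straight line of the TCP; frame=None keeps the orientation; velocity is the mean speed in m/s. With guard (N) it stops when the force on the tool has changed by that much, and returns True; else False.
- env.set_joints(angles): joint-space move.
- env.release() and env.close_gripper(effort=None): open the fingers fully, or close them until they stop; effort is the grip in N (None keeps the last).
- env.hold(seconds).
- kinematics.ik(position, orientation): joint angles nearest the present ones, or None.
- monitor.sense(): the state.
- eyes.grab_frame(name): name is "side" or "top"; returns a dict with "frame" (384x512x3 uint8, red, green, blue), "mtx" (3x3 intrinsics, pixels), "k1" (the pictures are not rectified: a ray, as slopes to the right and down, at radius r is drawn at 1 + k1 r^2 times it, then the intrinsics apply), "view" (4x4, takes a point from world to camera coordinates). Camera axes: x right, y down, z forward; pixel columns grow to the right and rows downward; lengths in m; the calibration is good to about 2 mm. A picture is of the moment at which its call begins. There is no depth.
A pose or a line that the arm cannot do raises env.MotionError and nothing moves.
- job.hand_in(): hands the job in; it is judged then, once.
The state is a dict: "clock": time; "joints": joint angles; "qvel": joint speeds; "joint_efforts": joint torques, N m; "position": TCP position; "ee_rot": TCP orientation; "contact_force": force on the tool from outside, world axes, zero at the start; "ft_torque": the same for the moment, N m; "finger_gap": opening from 0.0 (shut) to 1.0 (fully open); "gripper_force": force on a finger pad.
Only numpy, scipy, OpenCV 4.12 (cv2) and the standard library are available. Lean on these libraries where they do the work, as an engineer would, in place of code of your own. Each camera call takes 0.05 s, during which the arm holds its last target. There are 200 camera calls.

TASK

Lift each formed bracket out of its die and lay it flat on a wooden mounting pad of its own, with the pad's T-head screw standing up through the bracket's slot. Then start that self-tapping screw: push it down firmly while you turn its wing clockwise about a quarter turn, until the thread has bitten, the wing lies across the slot and the screw stays down when you let go. Leave the screws of unused pads unturned, and leave the roll of black tape where it lies.

Things in the scene. Friction and masses are not known exactly. Their poses are not given: they have to be found in the camera images.
- bracket0_slot (a point): formed L-bracket 0, bare metal, one of up to three (None if absent). This point is the centre of its slot on the plate's underside; x runs along the slot and the flange, z up from the plate. Plate 70 mm along x and 79 mm along y (y = -54 to +25 mm), 6 mm thick, with a slot 50 mm (x) by 20 mm (y) through it. An upright flange, 70 mm long, 6 mm thick and 40 mm high (from the underside), stands along its -y edge. About 0.16 kg. It starts lying plate down in an open die
- bracket0_flange (a point): centre of bracket 0's flange, half-way up: at (0, -51, +20) mm from its slot point, same axes. Grip the flange here across its 6 mm thickness (y); there is room for the fingers on both sides
- bracket1_slot (a point): formed L-bracket 1, bare metal, one of up to three (None if absent). This point is the centre of its slot on the plate's underside; x runs along the slot and the flange, z up from the plate. Plate 70 mm along x and 79 mm along y (y = -54 to +25 mm), 6 mm thick, with a slot 50 mm (x) by 20 mm (y) through it. An upright flange, 70 mm long, 6 mm thick and 40 mm high (from the underside), stands along its -y edge. About 0.16 kg. It starts lying plate down in an open die
- bracket1_flange (a point): centre of bracket 1's flange, half-way up: at (0, -51, +20) mm from its slot point, same axes. Grip the flange here across its 6 mm thickness (y); there is room for the fingers on both sides
- bracket2_slot (a point): formed L-bracket 2, bare metal, one of up to three (None if absent). This point is the centre of its slot on the plate's underside; x runs along the slot and the flange, z up from the plate. Plate 70 mm along x and 79 mm along y (y = -54 to +25 mm), 6 mm thick, with a slot 50 mm (x) by 20 mm (y) through it. An upright flange, 70 mm long, 6 mm thick and 40 mm high (from the underside), stands along its -y edge. About 0.16 kg. It starts lying plate down in an open die
- bracket2_flange (a point): centre of bracket 2's flange, half-way up: at (0, -51, +20) mm from its slot point, same axes. Grip the flange here across its 6 mm thickness (y); there is room for the fingers on both sides
- die0_floor (a point): open forming die 0, a fixed dark steel block 91 x 100 mm, 14 mm high, with a rectangular cavity 75 x 84 mm, 8 mm deep, 2.5 mm wider than the bracket all round. This point is on the cavity floor (z = 6 mm) under the slot centre of the bracket that lies in it; axes as the bracket's. Not every die holds a bracket
- die1_floor (a point): open forming die 1, a fixed dark steel block 91 x 100 mm, 14 mm high, with a rectangular cavity 75 x 84 mm, 8 mm deep, 2.5 mm wider than the bracket all round. This point is on the cavity floor (z = 6 mm) under the slot centre of the bracket that lies in it; axes as the bracket's. Not every die holds a bracket
- die2_floor (a point): open forming die 2, a fixed dark steel block 91 x 100 mm, 14 mm high, with a rectangular cavity 75 x 84 mm, 8 mm deep, 2.5 mm wider than the bracket all round. This point is on the cavity floor (z = 6 mm) under the slot centre of the bracket that lies in it; axes as the bracket's. Not every die holds a bracket
- pad0_top (a point): wooden mounting pad 0, a fixed block 80 mm (x) by 100 mm (y = -58 to +42 mm), 28 mm high, with a T-head self-tapping screw standing in it. This point is on the pad's top face on the screw's axis; z up, x is the direction in which the screw's wing lies at the start. A bracket fits either way round; with its flange over the pad's -y side (axes as the pad's) the gripper keeps clear of the drawer cabinet
- pad0_wing (a point): centre of the wing (flat head) of that screw: a steel blade 44 mm long (x), 12 mm thick (y) and 32 mm high, on a 14 mm shank. At the start its lower edge is 15 mm and its top 47 mm above the pad, and this point 34 mm. Its axes turn and sink with the screw. The wing passes through a bracket's slot only when it lies along the slot
- pad0_turn (a joint): turn of the screw in rad, growing clockwise seen from above: 0 to 0.12 at the start, stop at 1.75. Held pressed down 5 to 7.5 mm from its start height it bites at about 0.35 and keeps biting as it is turned on (about 0.1 Nm). Not pressed, it turns idle and does not bite; if it has been turned idle past 0.3, turn it back to below 0.1 before pressing, for the thread can only enter from there. Well started from 1.2 (about 70 degrees) up
- pad0_depth (a joint): how far the screw has sunk, in m: 0 at the start, stop at 0.008. The uncut material pushes it back up like a spring (8 N at the top, 11 N at the bottom), so that it comes back to 0 when let go, unless the thread has bitten: then it stays 3.2 to 5 mm down
- pad1_top (a point): wooden mounting pad 1, a fixed block 80 mm (x) by 100 mm (y = -58 to +42 mm), 28 mm high, with a T-head self-tapping screw standing in it. This point is on the pad's top face on the screw's axis; z up, x is the direction in which the screw's wing lies at the start. A bracket fits either way round; with its flange over the pad's -y side (axes as the pad's) the gripper keeps clear of the drawer cabinet
- pad1_wing (a point): centre of the wing (flat head) of that screw: a steel blade 44 mm long (x), 12 mm thick (y) and 32 mm high, on a 14 mm shank. At the start its lower edge is 15 mm and its top 47 mm above the pad, and this point 34 mm. Its axes turn and sink with the screw. The wing passes through a bracket's slot only when it lies along the slot
- pad1_turn (a joint): turn of the screw in rad, growing clockwise seen from above: 0 to 0.12 at the start, stop at 1.75. Held pressed down 5 to 7.5 mm from its start height it bites at about 0.35 and keeps biting as it is turned on (about 0.1 Nm). Not pressed, it turns idle and does not bite; if it has been turned idle past 0.3, turn it back to below 0.1 before pressing, for the thread can only enter from there. Well started from 1.2 (about 70 degrees) up
- pad1_depth (a joint): how far the screw has sunk, in m: 0 at the start, stop at 0.008. The uncut material pushes it back up like a spring (8 N at the top, 11 N at the bottom), so that it comes back to 0 when let go, unless the thread has bitten: then it stays 3.2 to 5 mm down
- pad2_top (a point): wooden mounting pad 2, a fixed block 80 mm (x) by 100 mm (y = -58 to +42 mm), 28 mm high, with a T-head self-tapping screw standing in it. This point is on the pad's top face on the screw's axis; z up, x is the direction in which the screw's wing lies at the start. A bracket fits either way round; with its flange over the pad's -y side (axes as the pad's) the gripper keeps clear of the drawer cabinet
- pad2_wing (a point): centre of the wing (flat head) of that screw: a steel blade 44 mm long (x), 12 mm thick (y) and 32 mm high, on a 14 mm shank. At the start its lower edge is 15 mm and its top 47 mm above the pad, and this point 34 mm. Its axes turn and sink with the screw. The wing passes through a bracket's slot only when it lies along the slot
- pad2_turn (a joint): turn of the screw in rad, growing clockwise seen from above: 0 to 0.12 at the start, stop at 1.75. Held pressed down 5 to 7.5 mm from its start height it bites at about 0.35 and keeps biting as it is turned on (about 0.1 Nm). Not pressed, it turns idle and does not bite; if it has been turned idle past 0.3, turn it back to below 0.1 before pressing, for the thread can only enter from there. Well started from 1.2 (about 70 degrees) up
- pad2_depth (a joint): how far the screw has sunk, in m: 0 at the start, stop at 0.008. The uncut material pushes it back up like a spring (8 N at the top, 11 N at the bottom), so that it comes back to 0 when let go, unless the thread has bitten: then it stays 3.2 to 5 mm down
- tape_roll: roll of black tape lying on the desk among the work on the right, 62 mm across, 19 mm high; origin under its centre; a bystander

How it is judged:
At the end, for the whole second after the job is handed in: Each bracket present lies flat on a pad (0.08 rad, 3 mm), slot round its screw (centres within 20 mm); that screw is turned over 1.15 rad, stays over 3 mm down and its wing is over 0.9 rad off the slot. Screws without a bracket are turned under 0.3 rad (((horizontal distance between bracket0_slot and pad0_top below 0.02 m and z of bracket0_slot in the frame of pad0_top between -0.003 and 0.003 m and angle between bracket0_slot's own z axis and vertical below 0.08 rad and value of joint pad0_turn above 1.15 rad and value of joint pad0_depth above 0.003 m and angle between the x axis of pad0_wing and the x axis of bracket0_slot, either way round above 0.9 rad) or (horizontal distance between bracket0_slot and pad1_top below 0.02 m and z of bracket0_slot in the frame of pad1_top between -0.003 and 0.003 m and angle between bracket0_slot's own z axis and vertical below 0.08 rad and value of joint pad1_turn above 1.15 rad and value of joint pad1_depth above 0.003 m and angle between the x axis of pad1_wing and the x axis of bracket0_slot, either way round above 0.9 rad) or (horizontal distance between bracket0_slot and pad2_top below 0.02 m and z of bracket0_slot in the frame of pad2_top between -0.003 and 0.003 m and angle between bracket0_slot's own z axis and vertical below 0.08 rad and value of joint pad2_turn above 1.15 rad and value of joint pad2_depth above 0.003 m and angle between the x axis of pad2_wing and the x axis of bracket0_slot, either way round above 0.9 rad)) and ((horizontal distance between bracket1_slot and pad0_top below 0.02 m and z of bracket1_slot in the frame of pad0_top between -0.003 and 0.003 m and angle between bracket1_slot's own z axis and vertical below 0.08 rad and value of joint pad0_turn above 1.15 rad and value of joint pad0_depth above 0.003 m and angle between the x axis of pad0_wing and the x axis of bracket1_slot, either way round above 0.9 rad) or (horizontal distance between bracket1_slot and pad1_top below 0.02 m and z of bracket1_slot in the frame of pad1_top between -0.003 and 0.003 m and angle between bracket1_slot's own z axis and vertical below 0.08 rad and value of joint pad1_turn above 1.15 rad and value of joint pad1_depth above 0.003 m and angle between the x axis of pad1_wing and the x axis of bracket1_slot, either way round above 0.9 rad) or (horizontal distance between bracket1_slot and pad2_top below 0.02 m and z of bracket1_slot in the frame of pad2_top between -0.003 and 0.003 m and angle between bracket1_slot's own z axis and vertical below 0.08 rad and value of joint pad2_turn above 1.15 rad and value of joint pad2_depth above 0.003 m and angle between the x axis of pad2_wing and the x axis of bracket1_slot, either way round above 0.9 rad)) and ((horizontal distance between bracket2_slot and pad0_top below 0.02 m and z of bracket2_slot in the frame of pad0_top between -0.003 and 0.003 m and angle between bracket2_slot's own z axis and vertical below 0.08 rad and value of joint pad0_turn above 1.15 rad and value of joint pad0_depth above 0.003 m and angle between the x axis of pad0_wing and the x axis of bracket2_slot, either way round above 0.9 rad) or (horizontal distance between bracket2_slot and pad1_top below 0.02 m and z of bracket2_slot in the frame of pad1_top between -0.003 and 0.003 m and angle between bracket2_slot's own z axis and vertical below 0.08 rad and value of joint pad1_turn above 1.15 rad and value of joint pad1_depth above 0.003 m and angle between the x axis of pad1_wing and the x axis of bracket2_slot, either way round above 0.9 rad) or (horizontal distance between bracket2_slot and pad2_top below 0.02 m and z of bracket2_slot in the frame of pad2_top between -0.003 and 0.003 m and angle between bracket2_slot's own z axis and vertical below 0.08 rad and value of joint pad2_turn above 1.15 rad and value of joint pad2_depth above 0.003 m and angle between the x axis of pad2_wing and the x axis of bracket2_slot, either way round above 0.9 rad)) and (value of joint pad0_turn below 0.3 rad or (horizontal distance between bracket0_slot and pad0_top below 0.02 m and z of bracket0_slot in the frame of pad0_top between -0.003 and 0.003 m and angle between bracket0_slot's own z axis and vertical below 0.08 rad and value of joint pad0_turn above 1.15 rad and value of joint pad0_depth above 0.003 m and angle between the x axis of pad0_wing and the x axis of bracket0_slot, either way round above 0.9 rad) or (horizontal distance between bracket1_slot and pad0_top below 0.02 m and z of bracket1_slot in the frame of pad0_top between -0.003 and 0.003 m and angle between bracket1_slot's own z axis and vertical below 0.08 rad and value of joint pad0_turn above 1.15 rad and value of joint pad0_depth above 0.003 m and angle between the x axis of pad0_wing and the x axis of bracket1_slot, either way round above 0.9 rad) or (horizontal distance between bracket2_slot and pad0_top below 0.02 m and z of bracket2_slot in the frame of pad0_top between -0.003 and 0.003 m and angle between bracket2_slot's own z axis and vertical below 0.08 rad and value of joint pad0_turn above 1.15 rad and value of joint pad0_depth above 0.003 m and angle between the x axis of pad0_wing and the x axis of bracket2_slot, either way round above 0.9 rad)) and (value of joint pad1_turn below 0.3 rad or (horizontal distance between bracket0_slot and pad1_top below 0.02 m and z of bracket0_slot in the frame of pad1_top between -0.003 and 0.003 m and angle between bracket0_slot's own z axis and vertical below 0.08 rad and value of joint pad1_turn above 1.15 rad and value of joint pad1_depth above 0.003 m and angle between the x axis of pad1_wing and the x axis of bracket0_slot, either way round above 0.9 rad) or (horizontal distance between bracket1_slot and pad1_top below 0.02 m and z of bracket1_slot in the frame of pad1_top between -0.003 and 0.003 m and angle between bracket1_slot's own z axis and vertical below 0.08 rad and value of joint pad1_turn above 1.15 rad and value of joint pad1_depth above 0.003 m and angle between the x axis of pad1_wing and the x axis of bracket1_slot, either way round above 0.9 rad) or (horizontal distance between bracket2_slot and pad1_top below 0.02 m and z of bracket2_slot in the frame of pad1_top between -0.003 and 0.003 m and angle between bracket2_slot's own z axis and vertical below 0.08 rad and value of joint pad1_turn above 1.15 rad and value of joint pad1_depth above 0.003 m and angle between the x axis of pad1_wing and the x axis of bracket2_slot, either way round above 0.9 rad)) and (value of joint pad2_turn below 0.3 rad or (horizontal distance between bracket0_slot and pad2_top below 0.02 m and z of bracket0_slot in the frame of pad2_top between -0.003 and 0.003 m and angle between bracket0_slot's own z axis and vertical below 0.08 rad and value of joint pad2_turn above 1.15 rad and value of joint pad2_depth above 0.003 m and angle between the x axis of pad2_wing and the x axis of bracket0_slot, either way round above 0.9 rad) or (horizontal distance between bracket1_slot and pad2_top below 0.02 m and z of bracket1_slot in the frame of pad2_top between -0.003 and 0.003 m and angle between bracket1_slot's own z axis and vertical below 0.08 rad and value of joint pad2_turn above 1.15 rad and value of joint pad2_depth above 0.003 m and angle between the x axis of pad2_wing and the x axis of bracket1_slot, either way round above 0.9 rad) or (horizontal distance between bracket2_slot and pad2_top below 0.02 m and z of bracket2_slot in the frame of pad2_top between -0.003 and 0.003 m and angle between bracket2_slot's own z axis and vertical below 0.08 rad and value of joint pad2_turn above 1.15 rad and value of joint pad2_depth above 0.003 m and angle between the x axis of pad2_wing and the x axis of bracket2_slot, either way round above 0.9 rad)) and velocity of joint each of pad0_turn, pad1_turn, pad2_turn below 0.1 rad/s); the robot touches nothing.
It fails at once if the roll of black tape is pushed more than 40 mm away (distance of tape_roll from where it was at the start of the episode above 0.04 m).
Of bracket0, bracket1, bracket2 only 2 to 3 are there at a start; the rules pass over those that are not, and their reading is None.
At some moment in a run one of bracket0, bracket1, bracket2 may be knocked a few centimetres aside while the robot is not near it.
Once in a run the grip may slacken for a moment while it holds something.
It also fails if it takes over 210 s, if anything falls off the work surface, if the arm or the gripper's body presses on something with over 40 N, if the wrist force passes 120 N, or if a joint passes its speed limit or range.

## Working session

There is one attempt and no reset: what is moved stays moved. The work goes in short steps, each a Python script; the robot and the scene stay as the last script left them, time stands still between calls to the robot, and variables do not carry over. Pictures are saved under pics/ and viewed, at most 17 in all, crops included, and the job is handed in when it is done.

```bash
mkdir -p pics
python3 - <<'E'
from bench import env, kinematics, monitor, eyes, job
import cv2,numpy as np
s=monitor.sense(); print(s['clock'],s['position'],s['ee_rot'],env.hold_point_z)
for n in('top','side'):
    g=eyes.grab_frame(n); print(n,g['mtx'].tolist(),g['k1'],np.round(g['view'],4).tolist())
    np.savez(f'pics/{n}0.npz',**g)
    cv2.imwrite(f'pics/{n}0.png',cv2.resize(g['frame'][:,:,::-1],(800,600),interpolation=cv2.INTER_CUBIC))
E
```

```text
0.0 [ 0.11752441 -0.51141371  0.23072172] [ 9.93635515e-01  1.12641166e-01  8.90402368e-05 -6.50838595e-04] 0.0187
top [[479.72839899406335, 0.0, 262.47533491917835], [0.0, 479.72839899406335, 193.572833465094], [0.0, 0.0, 1.0]] -0.039159489291330965 [[-0.0092, -0.9999, -0.0089, 0.0365], [-0.998, 0.0098, -0.0617, 0.4211], [0.0618, 0.0084, -0.9981, 1.6559], [0.0, 0.0, 0.0, 1.0]]
side [[477.5241424306035, 0.0, 258.40994935876716], [0.0, 477.5241424306035, 188.58551702013608], [0.0, 0.0, 1.0]] -0.1066325744783613 [[-0.2446, -0.9695, -0.0139, 0.1141], [-0.4127, 0.1171, -0.9033, 0.2146], [0.8774, -0.2152, -0.4287, 1.196], [0.0, 0.0, 0.0, 1.0]]
```

View pics/top0.png

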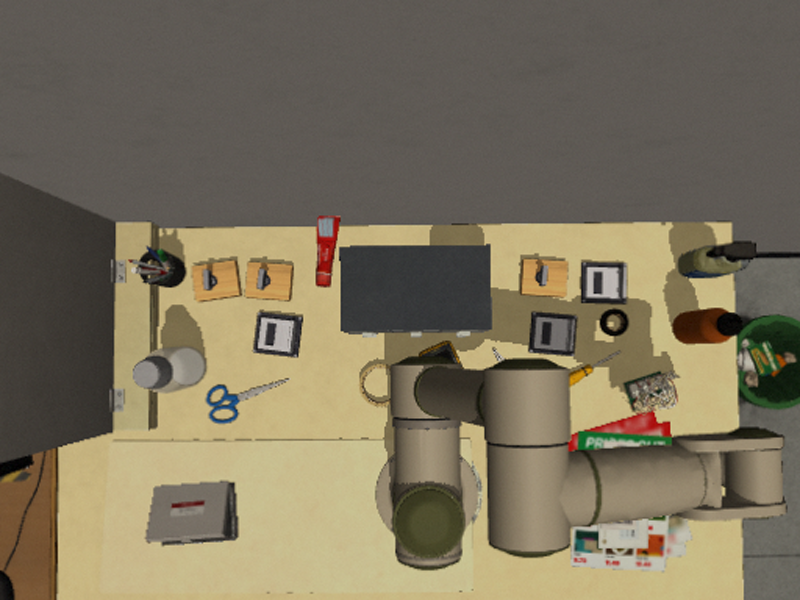

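View pics/side0.png

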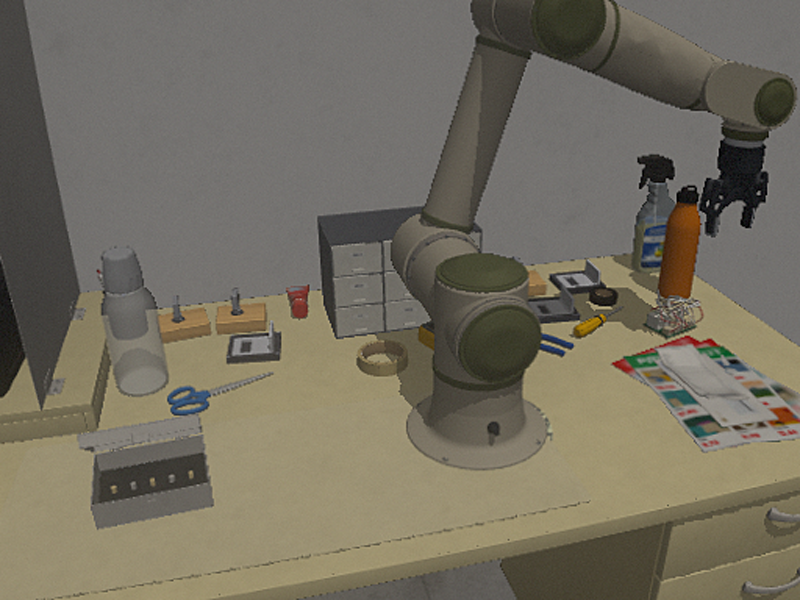

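Run:
```python
import cv2,numpy as np
f=np.load('pics/top0.npz')['frame'][:,:,::-1]
a=[cv2.resize(f[160:232,c:c+80],None,fx=5,fy=5,interpolation=cv2.INTER_CUBIC) for c in(118,330)]
f=np.load('pics/side0.npz')['frame'][:,:,::-1]
b=[cv2.resize(f[165:237,c:c+80],None,fx=5,fy=5,interpolation=cv2.INTER_CUBIC) for c in(100,330)]
# rows shift
cv2.imwrite('pics/topc.png',np.hstack(a)); 
im=np.vstack([np.hstack(a),np.hstack(b)]);print(im.shape)
cv2.imwrite('pics/crops.png',cv2.resize(im,(660,594)))
```

```text
(720, 800, 3)
```

View pics/topc.png

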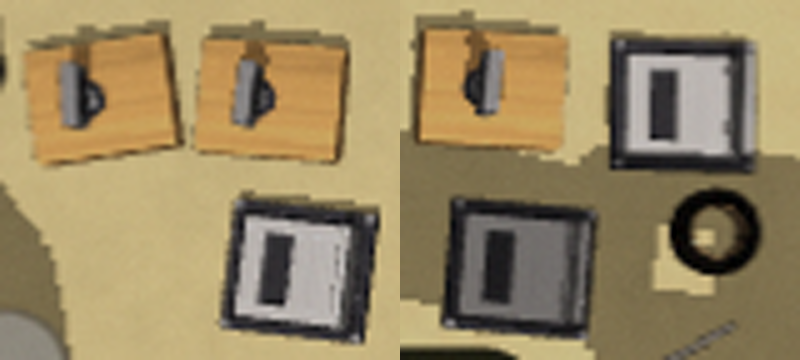

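View pics/crops.png

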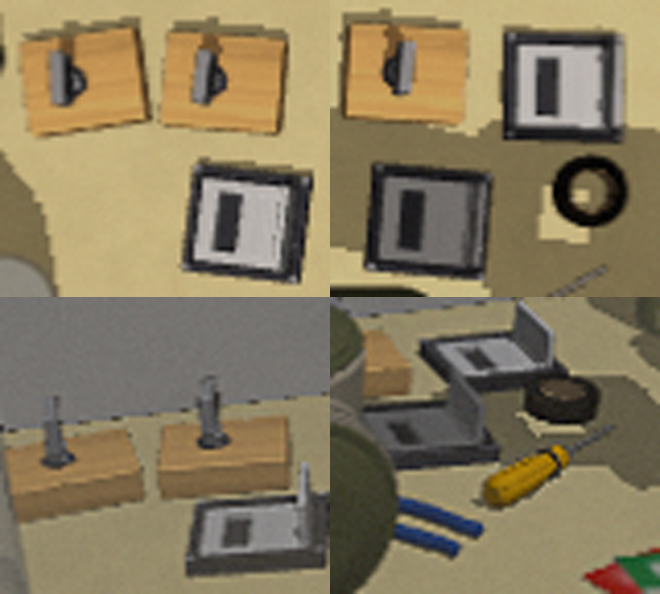

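```bash
cat > h.py <<'E'
import cv2, numpy as np
from scipy.optimize import minimize
from scipy.spatial.transform import Rotation as R
def proj(P,g):
    P=np.atleast_2d(P)@g['view'][:3,:3].T+g['view'][:3,3]
    s=P[:,:2]/P[:,2:]; s=s*(1+float(g['k1'])*(s**2).sum(1,keepdims=True))
    return s@g['mtx'][:2,:2].T+g['mtx'][:2,2]
def unproj(uv,z,g):
    s0=(np.array(uv,float)-g['mtx'][:2,2])/g['mtx'][0,0]; s=s0.copy()
    for _ in range(10): s=s0/(1+float(g['k1'])*(s@s))
    V=g['view']; d=V[:3,:3].T@np.r_[s,1]; c=-V[:3,:3].T@V[:3,3]
    return (c+d*(z-c[2])/d[2])[:2]
def box(x0,x1,y0,y1,z0,z1): return np.array([[x,y,z] for x in(x0,x1) for y in(y0,y1) for z in(z0,z1)])/1e3
def rect(x0,x1,y0,y1,z): return box(x0,x1,y0,y1,z,z)
def brk(z): return [(rect(-35,35,-54,25,z+6),2),(rect(-25,25,-10,10,z+6),1),(box(-35,35,-54,-48,z+6,z+40),3),(rect(-35,35,-54,-48,z+40),4)]
PAD=[(box(-40,40,-58,42,0,28),1),(rect(-40,40,-58,42,28),2),(box(-22,22,-6,6,43,75),3),(rect(-22,22,-6,6,75),4)]
DIE=[(box(-45.5,45.5,-62,38,0,14),1),(rect(-37.5,37.5,-56.5,27.5,14),5)]
BRK=brk(6)
def fit(model,p0,gs,S=4,m=9,free=(1,1,1)):
    """p=(x,y,yaw): piecewise-constant region fit of projected convex parts"""
    p0=np.array(p0,float); data=[]
    for g in gs:
        pts=np.vstack([proj(place(q,p0),g) for q,_ in model])
        a=np.floor(pts.min(0)-m).astype(int); b=np.ceil(pts.max(0)+m).astype(int)
        im=g['frame'][a[1]:b[1],a[0]:b[0]].astype(np.float32)
        data.append((g,a,cv2.resize(im,None,fx=S,fy=S,interpolation=cv2.INTER_CUBIC)))
    def cost(d):
        p=p0+np.array(d)*[.005,.005,.05]; c=0
        for g,a,im in data:
            L=np.zeros(im.shape[:2],np.uint8)
            for q,l in model:
                uv=(proj(place(q,p),g)-a+.5)*S-.5
                cv2.fillConvexPoly(L,cv2.convexHull(np.round(uv*16).astype(np.int32)),int(l),shift=4)
            for l in range(6):
                k=im[L==l]
                if len(k): c+=np.abs(k-np.median(k,0)).sum()/L.size
        return c
    best=min((minimize(cost,s,method='Nelder-Mead',options=dict(initial_simplex=np.array(s)+np.array([[0,0,0],[1,0,0],[0,1,0],[0,0,1]]),xatol=.01,fatol=1e-3)) for s in([-.4]*3,[.3,-.3,.5],[-.5,.5,.2])),key=lambda r:r.fun)
    return p0+best.x*[.005,.005,.05],best.fun
def place(q,p):
    c,s=np.cos(p[2]),np.sin(p[2]); return np.c_[q[:,0]*c-q[:,1]*s+p[0],q[:,0]*s+q[:,1]*c+p[1],q[:,2]]
def quat(yaw,flip=0):
    y=yaw+flip*np.pi
    return (R.from_euler('z',y)*R.from_euler('x',np.pi)).as_quat()
E
python3 - <<'E'
from h import *
gt=dict(np.load('pics/top0.npz')); gs=dict(np.load('pics/side0.npz'))
def c(x,y): return [(118 if x<400 else 250)+x/5,160+y/5]   # right half: 330-80
out={}
for n,px,yaw in [('P0',(92,100),.1),('P1',(262,97),-.05),('P2',(475,90),-.05)]:
    p0=[*unproj(c(*px),.028,gt),yaw]; r=fit(PAD,p0,[gt]); print(n,np.round(p0,4),np.round(r[0],4),r[1])
    if n!='P2':
        r2=fit(PAD,p0,[gs]); print('  side',np.round(r2[0],4),r2[1])
    out[n]=r[0]
for n,px,yaw in [('B0',(277,268),-.1),('B1',(496,267),-.06),('B2',(664,104),-.03)]:
    p0=[*unproj(c(*px),.012,gt),yaw]; r=fit(DIE+BRK,p0,[gt]);r1=fit(BRK,r[0],[gt],m=2); print(n,np.round(p0,4),np.round(r[0],4),r[1],np.round(r1[0],4))
    r2=fit(DIE+BRK,p0,[gs]); print('  side',np.round(r2[0],4),r2[1])
    out[n]=r[0]
np.savez('fit0.npz',**out)
f=cv2.resize(gt['frame'][:,:,::-1],None,fx=5,fy=5,interpolation=cv2.INTER_CUBIC)
for n,p in out.items():
    for q,l in (PAD if n[0]=='P' else DIE+BRK):
        uv=np.round((proj(place(q,p),gt)+.5)*5-.5).astype(int); cv2.polylines(f,[cv2.convexHull(uv.astype(np.int32))],1,(0,0,255),1)
cv2.imwrite('pics/ov.png',np.hstack([f[800:1160,590:990],f[800:1160,1650:2050]]))
E
```

```text
P0 [0.472  0.4697 0.1   ] [0.4749 0.4756 0.1394] 47.708744049072266
  side [0.4717 0.4708 0.1258] 32.89253234863281
P1 [ 0.4728  0.351  -0.05  ] [ 0.4755  0.3564 -0.0882] 41.2147102355957
  side [ 0.4728  0.353  -0.0878] 38.68235397338867
P2 [ 0.4716 -0.2532 -0.05  ] [ 0.4755 -0.2561 -0.0737] 73.98611450195312
B0 [ 0.3546  0.3434 -0.1   ] [ 0.3558  0.344  -0.1248] 31.45985221862793 [ 0.3551  0.3459 -0.128 ]
  side [ 0.3551  0.3402 -0.1224] 38.36184310913086
B1 [ 0.3495 -0.268  -0.06  ] [ 0.3518 -0.269  -0.0985] 59.92693328857422 [ 0.3511 -0.2681 -0.0992]
  side [ 0.3518 -0.2701 -0.0533] 75.22327423095703
B2 [ 0.462  -0.3876 -0.03  ] [ 0.4631 -0.3859 -0.0416] 83.98622131347656 [ 0.4633 -0.3856 -0.022 ]
  side [ 0.4607 -0.389  -0.067 ] 66.14387512207031
```

View pics/ov.png

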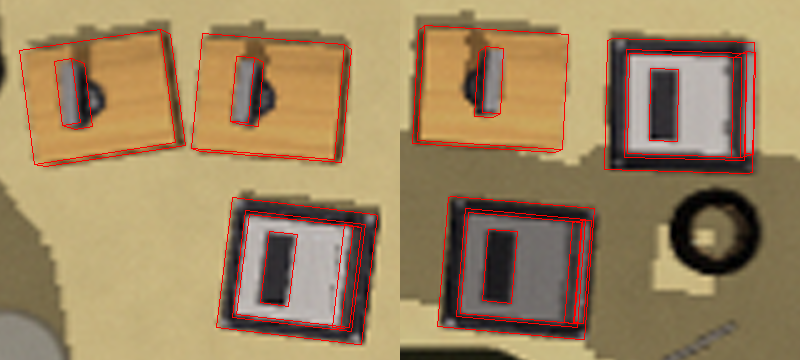

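```bash
cat >> h.py <<'E'
from bench import env, kinematics, monitor, eyes, job
def st(tag=''):
    s=monitor.sense(); print(tag,'t%.1f'%s['clock'],'p',np.round(s['position'],4),'F',np.round(s['contact_force'],1),'T',np.round(s['ft_torque'],2),'gap %.3f gf %.1f'%(s['finger_gap'],s['gripper_force'])); return s
def off(p,dx,dy): c,s=np.cos(p[2]),np.sin(p[2]); return np.array([p[0]+c*dx-s*dy,p[1]+s*dx+c*dy])
def flange(p): return off(p,0,-.051)
def bestflip(xy,z,yaw,lo=-2.7,hi=2.7):
    o=[]
    for f in(0,1):
        q=kinematics.ik([*xy,z],quat(yaw,f))
        if q is not None: o.append((abs(q[5]),f,q))
    return min(o)[1:]
def pick(p,h=.012,base=.006,effort=100):
    xy=flange(p); f,q=bestflip(xy,.15,p[2]); print('flip',f,np.round(q,2))
    env.release(); env.reach([*xy,.15],quat(p[2],f))
    hit=env.movel([*xy,base+h],velocity=.08,guard=15); st('down hit=%s'%hit)
    env.close_gripper(effort); st('closed')
    env.movel([*xy,.20],velocity=.1); env.hold(.3); st('lift'); return f
def snap(n,name): 
    g=eyes.grab_frame(n); np.savez(f'pics/{name}.npz',**g); return g
E
python3 - <<'E'
from h import *
f=np.load('fit0.npz')
for n in f:
    xy=flange(f[n]); 
    for z in(.02,.25):
        for k in(0,1):
            q=kinematics.ik([*xy,z],quat(f[n][2],k)); print(n,z,k,None if q is None else np.round(q,2))
    if n[0]=='P':
        for k in(0,1):
            for d in (0,-1.5):
                q=kinematics.ik([*f[n][:2],.05],quat(f[n][2]+d,k)); print('  turn',n,k,d,None if q is None else np.round(q[5],2))
p=monitor.sense()['position']; env.movel([p[0],p[1],.30])
pick(np.array([.3515,-.269,-.085]))
E
```

```text
P0 0.02 0 [ 0.54  0.78  1.32 -0.    1.03  1.97]
P0 0.02 1 [ 0.54  0.78  1.32  0.    1.03 -1.17]
P0 0.25 0 [ 0.54  0.57  1.06 -0.    1.51  1.97]
P0 0.25 1 [ 0.54  0.57  1.06  0.    1.51 -1.17]
  turn P0 0 0 2.04
  turn P0 0 -1.5 -2.74
  turn P0 1 0 -1.1
  turn P0 1 -1.5 0.4
P1 0.02 0 [ 0.37  0.64  1.6  -0.    0.9   2.03]
P1 0.02 1 [ 0.37  0.64  1.6   0.    0.9  -1.12]
P1 0.25 0 [ 0.37  0.38  1.35 -0.    1.41  2.03]
P1 0.25 1 [ 0.37  0.38  1.35  0.    1.41 -1.12]
  turn P1 0 0 2.11
  turn P1 0 -1.5 -2.68
  turn P1 1 0 -1.04
  turn P1 1 -1.5 0.46
P2 0.02 0 [-0.79  0.64  1.6  -0.    0.9   0.86]
P2 0.02 1 [-0.79  0.64  1.6   0.    0.9  -2.28]
P2 0.25 0 [-0.79  0.38  1.35 -0.    1.41  0.86]
P2 0.25 1 [-0.79  0.38  1.35  0.    1.41 -2.28]
  turn P2 0 0 0.93
  turn P2 0 -1.5 2.43
  turn P2 1 0 -2.21
  turn P2 1 -1.5 -0.71
B0 0.02 0 [ 0.44  0.47  1.92 -0.    0.75  2.14]
B0 0.02 1 [ 0.44  0.47  1.92  0.    0.75 -1.01]
B0 0.25 0 [ 0.44  0.15  1.66 -0.    1.34  2.14]
B0 0.25 1 [ 0.44  0.15  1.66  0.    1.34 -1.01]
B1 0.02 0 [-0.99  0.49  1.88 -0.    0.77  0.68]
B1 0.02 1 [-0.99  0.49  1.88  0.    0.77 -2.47]
B1 0.25 0 [-0.99  0.18  1.62 -0.    1.34  0.68]
B1 0.25 1 [-0.99  0.18  1.62  0.    1.34 -2.47]
B2 0.02 0 [-0.94  0.77  1.35 -0.    1.02  0.67]
B2 0.02 1 [-0.94  0.77  1.35  0.    1.02 -2.47]
B2 0.25 0 [-0.94  0.55  1.09 -0.    1.49  0.67]
B2 0.25 1 [-0.94  0.55  1.09  0.    1.49 -2.47]
flip 0 [-0.99  0.28  1.77 -0.    1.09  0.66]
down hit=False t4.0 p [ 0.3473 -0.32    0.0183] F [ 0.3  0.8 -0.1] T [-0.    0.06  0.03] gap 1.001 gf 0.0
closed t4.7 p [ 0.3472 -0.3199  0.0182] F [0.4 1.9 5.4] T [0.2  0.08 0.02] gap 0.051 gf 98.4
lift t7.0 p [ 0.3472 -0.3198  0.1999] F [ 0.4  0.7 -2. ] T [-0.05  0.01 -0.05] gap 0.049 gf 97.6
```

```bash
cat >> h.py <<'E'
def crops(names,p,fn,S=6,w=56,z=.05):
    ims=[]
    for n in names:
        g=snap(n,fn+n); u=np.round(proj([[p[0],p[1],z]],g)[0]).astype(int)
        ims.append(cv2.resize(g['frame'][u[1]-w//2-8:u[1]+w//2+8,u[0]-w//2-4:u[0]+w//2+4,::-1],None,fx=S,fy=S,interpolation=cv2.INTER_CUBIC)); print(n,'crop origin',u-[w//2+4,w//2+8])
    cv2.imwrite(f'pics/{fn}.png',np.hstack(ims))
E
python3 - <<'E'
from h import *
P=np.array([.4745,-.2555,-.0737])
env.reach([*flange(P),.12],quat(P[2],0)); st()
crops(['top','side'],P,'b1p2',z=.09)
E
```

```text
t7.6 p [ 0.4707 -0.3063  0.1199] F [-0.8 -0.6 -1.6] T [-0.1   0.02 -0.01] gap 0.052 gf 97.7
top crop origin [317 139]
side crop origin [298 126]
```

View pics/b1p2.png

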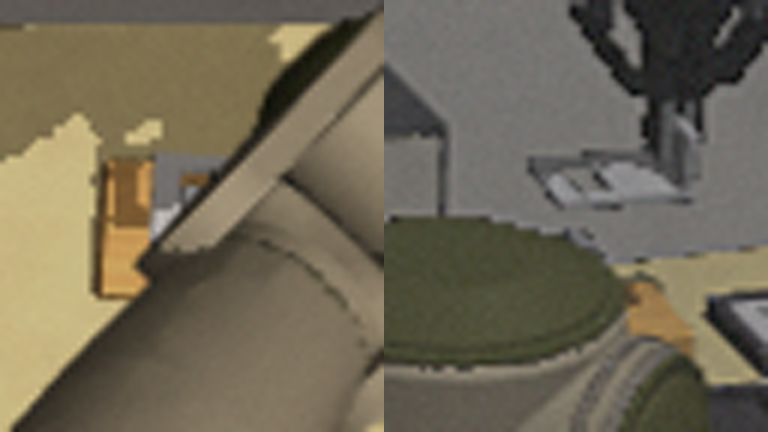

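```bash
cat >> h.py <<'E'
def insert(P,f,h=.012,guard=5):
    """lower held bracket over wing; spiral search on contact"""
    zf=.028+h; zc=.075+h
    for dx,dy in [(0,0),(0,.003),(0,-.003),(.003,0),(-.003,0),(.003,.003),(-.003,-.003),(.003,-.003),(-.003,.003),(0,.006),(0,-.006),(.005,0),(-.005,0)]:
        xy=flange([*off(P,dx,dy),P[2]])
        env.movel([*xy,zc+.006],velocity=.05)
        env.hold(.2)
        hit=env.movel([*xy,zf-.001],velocity=.03,guard=guard)
        z=st('try %s %s hit=%s'%(dx,dy,hit))['position'][2]
        if z<zc-.012: return dx,dy,z
    return None
E
python3 - <<'E'
from h import *
P=np.array([.474,-.2572,-.0737])
print(insert(P,0))
E
```

```text
try 0 0 hit=True t10.2 p [ 0.4702 -0.3081  0.0403] F [-0.9  0.3  5.4] T [0.14 0.06 0.02] gap 0.049 gf 101.2
(0, 0, np.float64(0.040266200930155795))
```

Run:
```python
from h import *
p=monitor.sense()['position']
env.release(); st('rel'); env.movel([p[0],p[1],.16]); st()
# retract to see
env.movel([.33,-.45,.25],velocity=.3)
P=np.array([.474,-.2572,-.0737]); crops(['top','side'],P,'p2a',z=.05)
```

```text
rel t11.0 p [ 0.4696 -0.3138  0.0393] F [ -3.5 -31.2 -16.7] T [-5.49  0.56 -0.14] gap 0.997 gf 14.9
 t11.9 p [ 0.4699 -0.3077  0.1588] F [-0.6  0.2  0.4] T [-0.05 -0.    0.05] gap 0.995 gf 0.0
top crop origin [315 141]
side crop origin [298 136]
```

View pics/p2a.png

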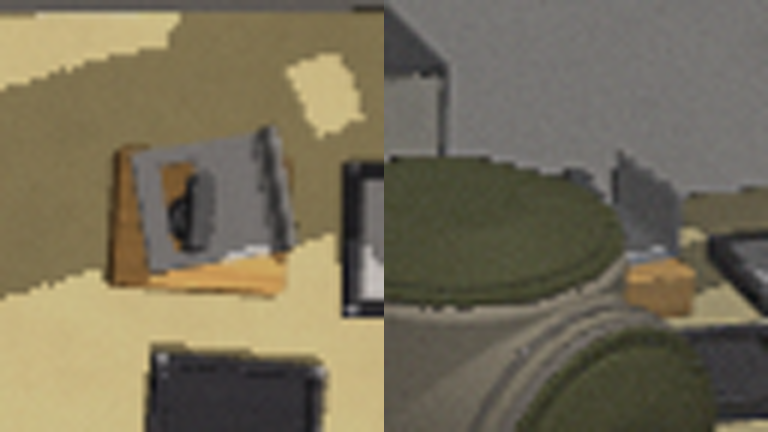

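Run:
```python
from h import *
g=dict(np.load('pics/p2atop.npz'))
B=brk(28)
W=[(box(-22,22,-6,6,43,75),3),(rect(-22,22,-6,6,75),4)]
best=min((fit(B,[.472,-.2572,y],[g],m=3) for y in(-.05,.05,.12,.2)),key=lambda r:r[1]); print(best)
w=[fit(W,[.474,-.2572,y],[g],m=2) for y in(-.2,-.07,.05)]; print(w); w=min(w,key=lambda r:r[1])
S=9;f=cv2.resize(g['frame'][:,:,::-1],None,fx=S,fy=S,interpolation=cv2.INTER_CUBIC); f2=f.copy()
for M,p in((B,best[0]),(W,w[0])):
    for q,l in M:
        uv=np.round((proj(place(q,p),g)+.5)*S-.5).astype(np.int32); cv2.polylines(f,[cv2.convexHull(uv)],1,(0,0,255),1)
y,x=157*S,328*S
cv2.imwrite('pics/ov2.png',np.hstack([f[y:y+300,x:x+380],f2[y:y+300,x:x+380]]))
```

```text
(array([ 0.48169458, -0.25352079,  0.14869396]), np.float64(56.82447814941406))
[(array([ 0.47639045, -0.25654562, -0.09181806]), np.float64(41.126625061035156)), (array([ 0.47642646, -0.2562955 , -0.07497633]), np.float64(44.385520935058594)), (array([ 0.4755009 , -0.25591579, -0.02506163]), np.float64(44.38862228393555))]
```

View pics/ov2.png

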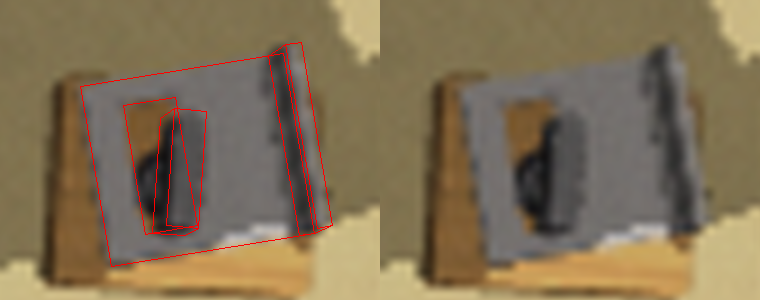

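```bash
cat >> h.py <<'E'
def screw(P,f,zt=.058,push=.0063,turn=1.5,x=0):
    env.release(); env.reach([P[0],P[1],.16],quat(P[2],f))
    hit=env.movel([P[0],P[1],zt],velocity=.06,guard=15); st('at wing hit=%s'%hit)
    if hit: return False
    env.close_gripper(120); s=st('grip')
    env.movel([P[0],P[1],zt-push],velocity=.02); env.hold(.3); st('pushed')
    q0=np.array(monitor.sense()['joints'])
    for k in np.linspace(0,turn,6)[1:]:
        q=q0.copy(); q[5]+=k; env.set_joints(q); s=st('turn %.2f'%k)
    env.hold(.3); return True
E
python3 - <<'E'
from h import *
screw(np.array([.474,-.2572,-.08]),0)
E
```

```text
at wing hit=False t16.0 p [ 0.4741 -0.2573  0.0583] F [-0.4 -0.4  0.1] T [ 0.03 -0.02 -0.04] gap 1.003 gf 0.0
grip t16.7 p [ 0.4741 -0.2575  0.0584] F [-0.6 -1.9  5.2] T [-0.24  0.27 -0.06] gap 0.105 gf 118.3
pushed t17.5 p [ 0.4742 -0.2576  0.0525] F [-3.5 -0.   9.9] T [-0.01  0.51 -0.06] gap 0.106 gf 118.9
turn 0.30 t17.9 p [ 0.4742 -0.2575  0.0532] F [-3.1  1.5  8.1] T [ 0.3   0.57 -0.12] gap 0.107 gf 119.1
turn 0.60 t18.2 p [ 0.4743 -0.2574  0.0532] F [-2.2  2.6  8.6] T [ 0.34  0.51 -0.04] gap 0.107 gf 119.1
turn 0.90 t18.6 p [ 0.4744 -0.2573  0.0532] F [-1.7  2.   9.3] T [ 0.44  0.37 -0.04] gap 0.104 gf 119.1
turn 1.20 t19.0 p [ 0.4745 -0.2573  0.0532] F [-0.3  2.5  9. ] T [ 0.57  0.21 -0.11] gap 0.106 gf 119.1
turn 1.50 t19.4 p [ 0.4746 -0.2573  0.0532] F [-0.5  3.   9.2] T [ 0.62  0.05 -0.12] gap 0.104 gf 119.0
```

Run:
```python
from h import *
p=monitor.sense()['position']
env.release(); st('rel'); env.movel([p[0],p[1],.16]); st()
env.movel([.33,-.45,.25],velocity=.3)
g=snap('top','p2b'); gs=snap('side','p2bs')
S=9; f=cv2.resize(g['frame'][:,:,::-1],None,fx=S,fy=S,interpolation=cv2.INTER_CUBIC)
y,x=157*S,328*S; a=f[y:y+300,x:x+400]
S=9; f=cv2.resize(gs['frame'][:,:,::-1],None,fx=S,fy=S,interpolation=cv2.INTER_CUBIC)
y,x=152*S,322*S; b=f[y:y+300,x:x+400]
cv2.imwrite('pics/p2b.png',np.hstack([a,b]))
for d in(0,4,8):
    W=[(box(-22,22,-6,6,43-d,75-d),3),(rect(-22,22,-6,6,75-d),4)]
    print(d,[np.round(fit(W,[.475,-.2572,y],[g],m=2)[0],3) for y in(-1.6,-1.3)])
```

```text
rel t20.4 p [ 0.4742 -0.2575  0.0525] F [-0.3  0.2 -0.6] T [ 0.08  0.02 -0.04] gap 1.000 gf 0.0
 t21.3 p [ 0.4743 -0.257   0.1591] F [-0.8 -0.3 -1.1] T [ 0.03  0.05 -0.05] gap 0.999 gf 0.0
0 [array([ 0.475, -0.256, -1.574]), array([ 0.475, -0.256, -1.57 ])]
4 [array([ 0.475, -0.257, -1.576]), array([ 0.475, -0.257, -1.575])]
8 [array([ 0.476, -0.258, -1.577]), array([ 0.476, -0.258, -1.569])]
```

View pics/p2b.png

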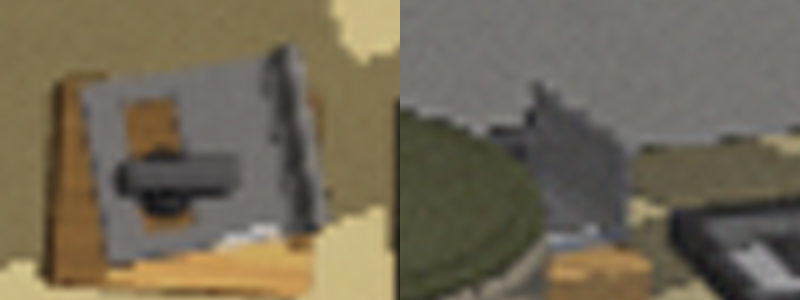

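```bash
cat >> h.py <<'E'
def probe(P,f,zs=.09):
    env.close_gripper(40)
    env.reach([P[0],P[1],.16],quat(P[2],f)); env.movel([P[0],P[1],zs],velocity=.1); env.hold(.3)
    hit=env.movel([P[0],P[1],.060],velocity=.01,guard=3); z=st('probe hit=%s'%hit)['position'][2]
    env.movel([P[0],P[1],.13],velocity=.1); env.release(); return z
E
python3 - <<'E'
from h import *
print(probe([.4745,-.2572,-.08],0))
E
```

```text
probe hit=True t27.2 p [ 0.4745 -0.2573  0.0705] F [-0.3 -0.3  3.3] T [-0.15  0.06 -0.01] gap -0.003 gf 1.9
0.07050195459964105
```

Run:
```python
from h import *
env.movel([.33,-.40,.25],velocity=.3)
env.reach([.118,-.512,.30],quat(-.085,0)); 
g=snap('top','t2'); f0=np.load('fit0.npz')
for n in('B0','B2'):
    r=fit(DIE+BRK,f0[n],[g]); r1=fit(BRK,f0[n],[g],m=2); print(n,f0[n],np.round(r[0],4),np.round(r1[0],4))
for n in('P0','P1'): print(n,f0[n],np.round(fit(PAD,f0[n],[g])[0],4))
for p in([.46,-.43,.4],[.3,0,.45],[.48,.42,.3]):
    for k in(0,1): print(p,k,kinematics.ik(p,quat(0,k)))
cv2.imwrite('pics/t2.png',cv2.resize(g['frame'][140:260,90:430,::-1],None,fx=2.3,fy=2.3,interpolation=cv2.INTER_CUBIC))
```

```text
B0 [ 0.35576369  0.34395492 -0.12476122] [ 0.3557  0.344  -0.1259] [ 0.3551  0.3459 -0.1294]
B2 [ 0.46308025 -0.3859132  -0.04161839] [ 0.4631 -0.3861 -0.0273] [ 0.4634 -0.3856 -0.0224]
P0 [0.47488822 0.47556217 0.13944626] [0.4749 0.4755 0.1385]
P1 [ 0.47546522  0.35640617 -0.08821714] [ 0.4754  0.3564 -0.0864]
[0.46, -0.43, 0.4] 0 [-9.37465860e-01  5.44193686e-01  7.30970730e-01 -4.44089210e-16
  1.86642824e+00  6.33330467e-01]
[0.46, -0.43, 0.4] 1 [-0.93746586  0.54419369  0.73097073  0.          1.86642824 -2.50826219]
[0.3, 0, 0.45] 0 [-3.98098961e-01 -2.64411055e-01  1.53484415e+00 -4.44089210e-16
  1.87115955e+00  1.17269737e+00]
[0.3, 0, 0.45] 1 [-0.39809896 -0.26441106  1.53484415  0.          1.87115955 -1.96889529]
[0.48, 0.42, 0.3] 0 [ 5.35461060e-01  5.46918421e-01  9.78374258e-01 -4.44089210e-16
  1.61629997e+00  2.10625739e+00]
[0.48, 0.42, 0.3] 1 [ 0.53546106  0.54691842  0.97837426  0.          1.61629997 -1.03533527]
```

View pics/t2.png

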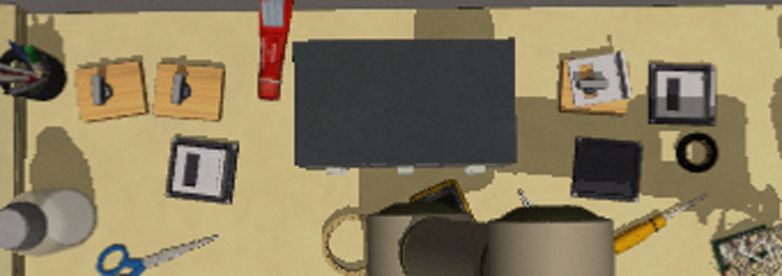

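Run:
```python
from h import *
p=np.array([.462,-.387,-.03])
f=pick(p,h=.026,effort=110)
xy=flange(p)
env.movel([*xy,.36],velocity=.25); st('up')
P=np.array([.4735,.4735,.13])
env.reach([.30,0,.42],quat(0,f)); st('via')
env.reach([*flange(P),.30],quat(P[2],f)); st('above')
env.movel([*flange(P),.14],velocity=.15); st('low')
crops(['top','side'],P,'b2p0',z=.09)
```

```text
flip 0 [-0.94  0.62  1.24 -0.    1.28  0.66]
down hit=False t33.9 p [ 0.4606 -0.4382  0.0325] F [-0.9 -0.9 -0.3] T [-0.05 -0.01  0.02] gap 1.000 gf 0.0
closed t34.6 p [ 0.4606 -0.4381  0.0323] F [-0.9  1.8  3. ] T [0.12 0.13 0.05] gap 0.033 gf 108.9
lift t36.8 p [ 0.4605 -0.438   0.1999] F [-0.   0.6 -0.6] T [-0.03 -0.    0.01] gap 0.030 gf 108.2
up t37.6 p [ 0.4603 -0.4378  0.3583] F [ 0.1  0.  -1.3] T [-0.03 -0.05  0.01] gap 0.034 gf 108.3
via t39.3 p [ 0.3005 -0.0005  0.4199] F [ 0.5 -0.3 -1.6] T [-0.02 -0.03 -0.01] gap 0.032 gf 108.3
above t41.0 p [0.4808 0.422  0.3009] F [-1.2  0.9 -1.1] T [0.01 0.04 0.04] gap 0.032 gf 108.3
low t42.2 p [0.4805 0.4231 0.1411] F [-0.9  0.4 -1.4] T [-0.05 -0.   -0.04] gap 0.031 gf 108.3
top crop origin [ 98 142]
side crop origin [ 78 150]
```

View pics/b2p0.png

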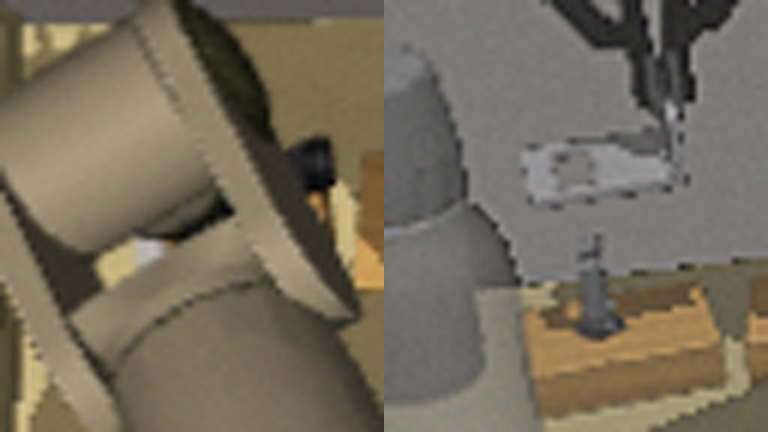

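```bash
sed -i 's/def insert(P,f,h=.012,guard=5):/def insert(P,f,h=.012,guard=5,lift=-.001):/; s/\[\*xy,zf-.001\]/[*xy,zf+lift]/' h.py
python3 - <<'E'
from h import *
P=np.array([.4735,.4735,.13])
r=insert(P,0,h=.026,lift=.006); print(r)
if r:
    p=monitor.sense()['position']
    env.release(); st('rel'); env.movel([p[0],p[1],.16]); st()
    env.movel([.42,.22,.30],velocity=.3)
    env.reach([.30,.0,.42],quat(0,0))
    crops(['top','side'],P,'b2p0b',z=.05)
E
```

```text
try 0 0 hit=False t45.1 p [0.4802 0.423  0.0602] F [ 0.9 -0.4 -1.5] T [-0.02  0.    0.  ] gap 0.032 gf 108.3
(0, 0, np.float64(0.06017538342924822))
rel t45.8 p [0.4802 0.4206 0.0589] F [  2.  -11.   -2.5] T [-1.95 -0.26 -0.07] gap 0.997 gf 5.8
 t46.6 p [0.4797 0.4228 0.1587] F [ 0.1  0.5 -0.5] T [ 0.   -0.03 -0.04] gap 0.999 gf 0.0
top crop origin [102 143]
side crop origin [ 80 162]
```

View pics/b2p0b.png

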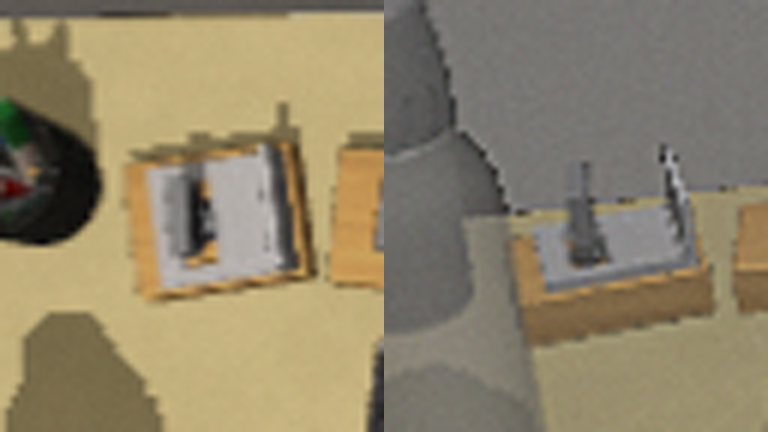

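```bash
sed -i "s/push=.0063/push=.0066/; s/q0=np.array(monitor.sense()\['joints'\])/q0=np.array(kinematics.ik([P[0],P[1],zt-push],quat(P[2],f)))/" h.py
python3 - <<'E'
from h import *
P=np.array([.4735,.4735,.12])
env.reach([P[0],P[1]-.05,.30],quat(P[2],1))
if screw(P,1):
    p=monitor.sense()['position']
    env.release(); st('rel'); env.movel([p[0],p[1],.16]); print(probe(P,1))
E
```

```text
at wing hit=False t53.5 p [0.4736 0.4736 0.0583] F [-0.5 -0.1 -0.3] T [ 0.    0.01 -0.05] gap 1.001 gf 0.0
grip t54.2 p [0.4738 0.4732 0.0584] F [-0.5 -3.1  4.9] T [-0.7   0.01 -0.11] gap 0.106 gf 118.2
pushed t55.0 p [0.4739 0.4733 0.0525] F [-1.  -5.3  9.4] T [-1.02  0.25 -0.08] gap 0.105 gf 119.0
turn 0.30 t55.4 p [0.4739 0.4734 0.0526] F [-1.  -4.6 10.4] T [-0.89  0.23 -0.13] gap 0.105 gf 119.1
turn 0.60 t55.8 p [0.4739 0.4735 0.0526] F [ 0.2 -3.4 10.3] T [-0.81  0.2  -0.08] gap 0.104 gf 119.1
turn 0.90 t56.2 p [0.474  0.4735 0.0526] F [-0.5 -3.9  9.3] T [-0.76  0.19 -0.05] gap 0.104 gf 119.1
turn 1.20 t56.6 p [0.4741 0.4736 0.0527] F [-0.7 -3.9  9.6] T [-0.79  0.13 -0.1 ] gap 0.104 gf 119.1
turn 1.50 t57.0 p [0.4742 0.4736 0.0528] F [-0.5 -4.3  9.8] T [-0.75 -0.01 -0.09] gap 0.109 gf 119.0
rel t58.0 p [0.4735 0.4735 0.0514] F [ 0.6 -0.6 -0.4] T [-0.01 -0.01 -0.02] gap 0.998 gf 0.0
probe hit=True t63.9 p [0.4734 0.4735 0.0705] F [-0.7 -0.5  3.3] T [-0.08  0.08 -0.04] gap -0.000 gf 2.1
0.07051096959234857
```

Run:
```python
from h import *
env.reach([.42,.30,.32],quat(0,1)); env.reach([.30,0,.42],quat(0,1))
g=snap('top','t3'); f0=np.load('fit0.npz')
r=fit(DIE+BRK,f0['B0'],[g]); r1=fit(BRK,f0['B0'],[g],m=2); print(np.round(r[0],4),np.round(r1[0],4),r[1])
cv2.imwrite('pics/t3.png',cv2.resize(g['frame'][140:260,90:430,::-1],None,fx=2.3,fy=2.3,interpolation=cv2.INTER_CUBIC))
```

```text
[ 0.3552  0.3439 -0.112 ] [ 0.3556  0.346  -0.1296] 75.39989471435547
```

View pics/t3.png

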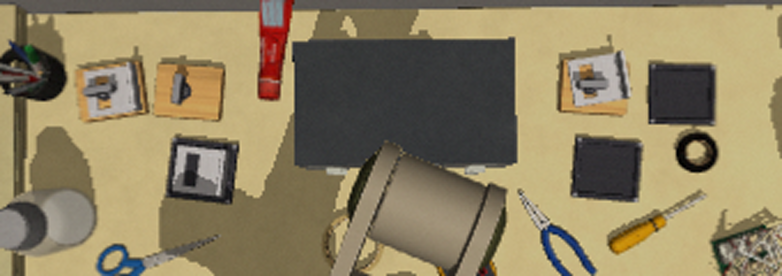

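Run:
```python
from h import *
p=np.array([.3545,.3435,-.125])
f=pick(p,h=.026,effort=110)
P=np.array([.4740,.3545,-.087])
env.reach([*flange(P),.18],quat(P[2],f)); st('above')
r=insert(P,f,h=.026,lift=.0075); print(r)
if r:
    q=monitor.sense()['position']
    env.release(); st('rel'); env.movel([q[0],q[1],.16])
    env.movel([.40,.2,.30],velocity=.3)
    env.reach([.30,.0,.42],quat(0,1))
    crops(['top','side'],P,'b0p1',z=.05)
```

```text
flip 1 [ 0.44  0.25  1.81  0.    1.08 -1.  ]
down hit=False t71.2 p [0.3483 0.293  0.0324] F [-0.1 -0.1  0. ] T [-0.02  0.01 -0.04] gap 1.003 gf 0.0
closed t71.9 p [0.3483 0.2932 0.0323] F [-1.7  2.3  5.3] T [ 0.36  0.27 -0.  ] gap 0.030 gf 108.8
lift t74.0 p [0.3481 0.2929 0.1999] F [ 0.8 -0.2 -0.9] T [-0.01  0.02 -0.04] gap 0.029 gf 108.2
above t74.6 p [0.4696 0.3035 0.1794] F [-0.2  0.3 -1.8] T [-0.03 -0.04 -0.  ] gap 0.040 gf 108.3
try 0 0 hit=False t78.1 p [0.4697 0.3037 0.0616] F [ 0.6  0.2 -2. ] T [ 0.   -0.03 -0.01] gap 0.032 gf 108.3
(0, 0, np.float64(0.061645057384506305))
rel t78.8 p [0.4691 0.3019 0.0607] F [ -1.1 -10.1  -2.5] T [-1.75  0.09 -0.05] gap 1.002 gf 5.1
top crop origin [136 142]
side crop origin [118 157]
```

View pics/b0p1.png

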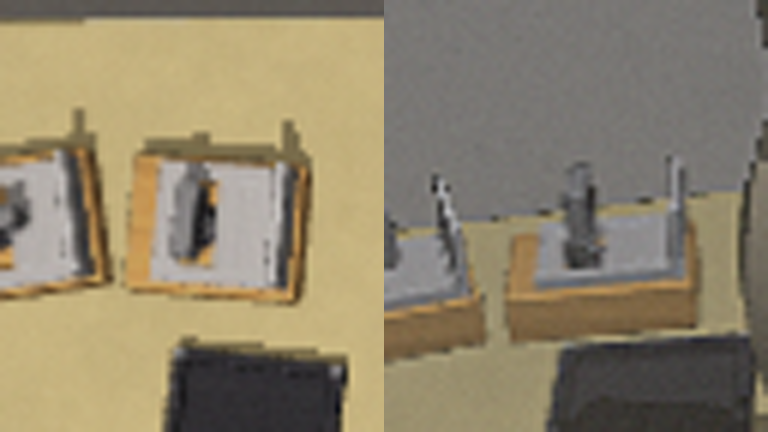

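Run:
```python
from h import *
P=np.array([.4740,.3545,-.087])
env.reach([P[0],P[1]-.05,.30],quat(P[2],1))
if screw(P,1):
    p=monitor.sense()['position']
    env.release(); st('rel'); env.movel([p[0],p[1],.16]); print(probe(P,1))
    env.reach([.40,.25,.32],quat(0,1)); env.reach([.30,0,.42],quat(0,1))
    g=snap('top','t4'); f=g['frame'][150:240,:,::-1]
    cv2.imwrite('pics/t4.png',np.hstack([cv2.resize(f[:,c:c+80],None,fx=4.9,fy=4.9,interpolation=cv2.INTER_CUBIC) for c in(115,320)]))
```

```text
at wing hit=False t85.6 p [0.4741 0.3546 0.0583] F [ 0.  -0.   0.2] T [-0.05 -0.01 -0.02] gap 0.998 gf 0.0
grip t86.3 p [0.4741 0.3544 0.0584] F [-0.9 -1.6  4.2] T [-0.4   0.24 -0.12] gap 0.108 gf 118.3
pushed t87.1 p [0.4742 0.3545 0.0523] F [-3.  -2.5  8.9] T [-0.61  0.48 -0.07] gap 0.105 gf 118.9
turn 0.30 t87.5 p [0.4742 0.3545 0.0523] F [-2.8 -2.   9.4] T [-0.56  0.49 -0.06] gap 0.105 gf 119.0
turn 0.60 t87.8 p [0.4742 0.3545 0.0523] F [-2.5 -2.2 10.3] T [-0.54  0.52 -0.04] gap 0.105 gf 119.0
turn 0.90 t88.2 p [0.4742 0.3545 0.0523] F [-3.2 -3.3  9.3] T [-0.51  0.46 -0.11] gap 0.103 gf 119.0
turn 1.20 t88.6 p [0.4743 0.3545 0.0524] F [-2.3 -3.1  9. ] T [-0.47  0.46 -0.06] gap 0.105 gf 119.0
turn 1.50 t89.0 p [0.4743 0.3545 0.0524] F [-1.6 -2.1 10.2] T [-0.51  0.41 -0.06] gap 0.107 gf 119.0
rel t90.0 p [0.474  0.3545 0.0514] F [ 0.3 -1.4 -0.1] T [-0.01  0.    0.02] gap 0.995 gf 0.0
probe hit=True t96.0 p [0.4738 0.3545 0.0706] F [-1.3  0.6  4.2] T [ 0.06  0.18 -0.  ] gap 0.002 gf 2.0
0.07055817475947639
```

View pics/t4.png

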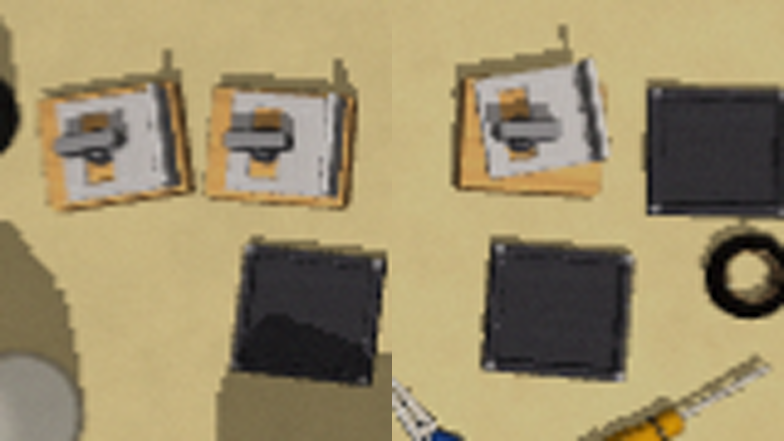

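All three brackets lie flat on their pads at crop pixels (100,145), (275,145) and (535,125). Their wings lie across the slots, the dies are empty and the tape has not moved. Handing in.

```bash
python3 -c "
from bench import job; print(job.hand_in())"
```

```text
the job is handed in; nothing more can be done
None
```

I put all three brackets flat on their own pads, started each screw (turned about 1.5 rad, heads about 4.5 mm down and staying there), left the tape where it was and handed the job in at about 100 s; the hand-in call returned no verdict.

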